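# Shift the sharpener to the honing gear and start it

## Task

Put the carving-tool sharpener into its honing gear: pull the black sprung selector knob up clear of its notch, turn it past the blue mark and let it snap fully down into the gear notch hidden somewhat beyond that mark: feel for the notch gently and never force the knob against it. Then press the green start button right down and let it go. Leave the things lying around where they are.

Things in the scene. Friction and masses are not known exactly. Their poses are not given: they have to be found in the camera images.
- machine: Green sharpening machine, fixed. Housing 200 (x) x 280 (y) mm, flat top 115 mm above the table; origin on the table under its centre. Brown leather wheel at its -y end, grey stone wheel at its +y end, each 156 mm across, 168 mm above the table at most; they do not turn. On the top: the selector, its axis vertical, 30 mm towards -x and 55 mm towards -y of the centre, and the start button.
- selector_grip (a point): Centre of the selector's black grip bar, on its axis, 40 mm above the housing's top when seated. Bar 54 mm long (own x), 14 mm thick (own y), 40 mm high (20 mm above and below this point); white stripe on its pointer end (own -x). Below it a black skirt 66 mm across, upper face 24 mm below this point, and an aluminium collar 76 mm across that hides the notches.
- pointer (a point): Top of the pointer end of the grip bar (white stripe), 27 mm out from the knob's axis and 16 mm above the bar's centre.
- selector_lift (a joint): How far the knob is pulled up, m. 0: seated in a notch. A spring presses it down with about 5.5 N when seated, 9.5 N at the upper stop, 0.014. Its index pin clears the notches above 0.008; let go between notches, the knob rests on the land at about 0.008 and is not seated.
- selector (a joint): Turn of the knob, rad, anticlockwise from above. 0: start notch, pointer to the machine's own -x (within 0.03). One more notch on each side, hidden, at an unknown angle between 0.87 and 1.33 (and between -0.87 and -1.33), which is 0.1 to 0.56 rad beyond the colour mark of that side; the pin has 0.038 rad of play each way in it. Stops at -1.45 and 1.45. Light friction, no spring on the turn.
- index_pin: Brass index pin, 8 mm square, 8.5 mm high, fixed under the skirt 26 mm out from the knob's axis on the pointer side; origin at its centre. It drops into the notches (8 mm deep); it must not be forced against the notch walls or the land with 25 N or more.
- mark_blue: Blue disc, 18 mm across, flat on the housing's top, 50 mm from the knob's axis: the honing gear. It lies 44 degrees to one side of the start direction; blue and yellow may be either way round. Origin on its underside.
- mark_yellow: Yellow disc, 18 mm across, likewise, on the other side: the grinding gear, not wanted.
- start_top (a point): Centre of the top face of the green start button, 30 mm across, on a black base on the housing's top; it moves down with the button.
- start (a joint): Travel of the start button, m: 0 released, 0.006 fully down, which takes 5 N; it springs back.
- tin_center (a point): Loose copper-coloured tin, 44 mm across, 30 mm high, on the far part of the housing's top; point at its centre.
- blank_center (a point): Loose pale wood blank, 100 x 60 x 30 mm, on the table on the robot's side of the machine; point at its centre.
- gouge_center (a point): Loose carving gouge with a wooden handle, 180 mm long along its x, 20 mm wide, on the table; point at the middle of its handle.
- pencils_center (a point): Loose dark pot with pencils, 68 mm across, 144 mm high with the pencils, on the table beyond the machine; point on its axis, 48 mm up.

How it is judged:
On the way, in this order (a step that is already met when the one before it is completed fails the run):
1. the knob is pulled up clear of its start notch (at least 7 mm) (value of joint selector_lift above 0.007 m), for 0.1 s.
2. the knob is fully down (within 2 mm) in the notch beyond the blue mark (value of joint selector_lift below 0.002 m and horizontal distance between pointer and mark_blue below 0.036 m and horizontal distance between pointer and mark_yellow above 0.045 m), for 0.2 s.
3. the start button is pressed down (more than 4.5 mm) with the knob in that notch (all of step 2 and value of joint start above 0.0045 m), for 0.04 s.
At the end, for the whole second after the job is handed in: The knob is at rest, fully down (lift under 2 mm) in the notch beyond the blue mark (pointer tip within 36 mm of the blue disc's centre and over 45 mm from the yellow one's, seen from above), and the start button, having been pressed, is up again (under 1.5 mm) (all of step 2 and value of joint start below 0.0015 m and not (velocity of joint selector above 0.05 rad/s) and not (velocity of joint selector below -0.05 rad/s)); the robot touches nothing.
It fails at once if the index pin is forced against the notches or the land (over 25 N) (contact force between index_pin and anything else above 25 N).
It fails at once if the start button is pressed before the knob is down in the blue notch (value of joint start above 0.003 m and not (value of joint selector_lift below 0.002 m and horizontal distance between pointer and mark_blue below 0.036 m and horizontal distance between pointer and mark_yellow above 0.045 m)).
It fails at once if the tin, blank, gouge or pencil pot is shifted more than 15 mm (distance of any of tin_center, blank_center, gouge_center, pencils_center from where it was at the start of the episode above 0.015 m).
It also fails if it takes over 58 s, if anything falls off the work surface, if the arm or the gripper's body presses on something with over 40 N, if the wrist force passes 120 N, or if a joint passes its speed limit or range.

## Robot

A 6-joint arm with a two-finger parallel gripper is mounted at the origin on the work surface. World frame = base frame: x ahead of the robot, y to its left, z up, the work surface at z = 0. Lengths are in m, angles in rad, forces in N, time in s.
With the tool pointing down it reaches from about 0.2 to 0.875 m from the base axis. Payload 3.4 kg.
Tool frame: the origin (TCP) lies between the finger pads; the fingertips stand 25 mm ahead of it and the grasp point (between the pads) lies 6 mm ahead of it (r.nose_length is the z of the fingertips in the tool frame, in m); z points along the fingers, y is the line along which they close (so a half turn about z gives the same grasp; the last joint's range is limited). The gripper opens to 94 mm and grips with 3 to 60 N. Pads are 16 mm wide; open, the fingers measure 119 mm over their backs; the gripper's body (75 mm by 177 mm) begins 78 mm behind the grasp point.
Start: joints at [0.988, 0.276, 1.505, -0, 1.361, -0.121], TCP at [0.256, 0.515, 0.23] pointing down, gripper open.
Joint ranges: [-2.89, 2.89], [-0.75, 2.08], [0.22, 2.7], [-1.18, 4.32], [0.11, 2.71], [-2.7, 2.7]. Speed limits (rad/s): [2.57, 2.57, 3.14, 3.14, 3.14, 3.14].

## Interface

Orientations are given as a unit quaternion [w, x, y, z].
In Python, from plant import r, gripper_to, inverse_kinematics, vision, models, telemetry gives the robot as it stands. Calls block until the motion is done:
- r.move_to(position, orientation): joint-space move of the TCP to a pose.
- r.move_l(position, rot=None, vel=0.15, guard=None): straight line of the TCP; rot=None keeps the orientation; vel is the mean speed in m/s. With guard (N) it stops when the force on the tool has changed by that much, and returns True; else False.
- r.movej(angles): joint-space move.
- gripper_to(opening, f_grip=None): finger opening in m; f_grip is the grip in N (None keeps the last); returns when the fingers have stopped.
- r.hold(seconds).
- inverse_kinematics(position, orientation): joint angles nearest the present ones, or None.
- vision.snapshot(name): name is "side" or "top"; returns the picture (384x512x3 uint8, red, green, blue); there is no depth.
- vision.get_calibration(name): a dict with "fx", "fy", "cx", "cy" (pixels), "D" ([k1, k2, p1, p2, k3] as OpenCV has them; the pictures are not rectified), "position" and "orientation" of the camera in the world. Camera axes: x right, y down, z forward; pixel columns grow to the right and rows downward; lengths in m; the calibration is good to about 2 mm. A picture is of the moment at which its call begins. get_calibration takes no time and is no camera call.
A pose or a line that the arm cannot do raises r.PlanningError and nothing moves.
- r.sign_off(): hands the job in; it is judged then, once.
Trained networks look in the newest picture that a camera, given by its name, has taken for a name from the list of things; names that differ only in an ending like _2 or _b are one class to them, and where a whole thing is asked for, a point or a joint stands for the part that bears it (a point fixed in the world has none). Each returns a list of dicts, best first, with "score" (0 to 1); they miss things now and then, are a little off and sometimes report something else, mostly with a low value. They report only what shows in the picture. A call takes as long as a camera call.
- models.boxes_of(thing, camera): "at" ([x, y, z] in m, in world coordinates, good to about 4 mm: the middle of the surface that is visible of it).
- models.regions_of(thing, camera): "pixels" (384x512 bool, what is visible of it).
- models.mark_of(thing, camera): "at" ([x, y, z] in m, in world coordinates, good to about 4 mm: a listed point, or the origin of a listed thing).
Readings, each from a call of its own:
- telemetry.current_t(): time.
- telemetry.current_joints(): joint angles.
- telemetry.current_dq(): joint speeds.
- telemetry.current_joint_efforts(): joint torques, N m.
- telemetry.current_ee_pos(): TCP position.
- telemetry.current_tool_rot(): TCP orientation.
- telemetry.current_wrist_force(): force on the tool from outside, world axes, zero at the start.
- telemetry.current_torque(): the same for the moment, N m.
- telemetry.current_opening(): finger opening in m.
- telemetry.current_finger_force(): force on a finger pad.
Only numpy, scipy, OpenCV 4.12 (cv2) and the standard library are available. Lean on these libraries where they do the work, as an engineer would, in place of code of your own. Each camera call takes 0.05 s, during which the arm holds its last target. There are 200 camera calls.

## Working session

There is one attempt and no reset: what is moved stays moved. The work goes in short steps, each a Python script; the robot and the scene stay as the last script left them, time stands still between calls to the robot, and variables do not carry over. Pictures are saved under pics/ and viewed, at most 10 in all, crops included, and the job is handed in when it is done.

```bash
mkdir -p pics; ls; python3 - <<'E'
from plant import r, gripper_to, inverse_kinematics, vision, models, telemetry
import cv2, numpy as np
ims=[]
for c in ("top","side"):
    im=vision.snapshot(c); cv2.imwrite(f"pics/{c}0.png",im[:,:,::-1])
    k=vision.get_calibration(c); print(c,np.round(k["position"],3),np.round(k["orientation"],3))
    for n in ("selector_grip","pointer","mark_blue","mark_yellow","start_top","machine","tin_center","blank_center","gouge_center","pencils_center"):
        print(n,[(np.round(d["at"],4),round(d["score"],2)) for d in models.mark_of(n,c)[:2]])
print(telemetry.current_t())
E
```

```text
pics
top [ 0.505 -0.028  0.795] [ 0.035 -0.703  0.709 -0.049]
selector_grip [(array([ 0.5749, -0.1139,  0.1473]), 0.68)]
pointer [(array([ 0.5525, -0.1244,  0.1716]), 0.71)]
mark_blue [(array([ 0.5585, -0.1561,  0.1122]), 0.45)]
mark_yellow [(array([ 0.5297, -0.0977,  0.1159]), 0.64), (array([0.5225, 0.0031, 0.1383]), 0.31)]
start_top [(array([0.5231, 0.0069, 0.1368]), 0.73)]
machine [(array([ 0.5841, -0.0475, -0.0014]), 0.58)]
tin_center [(array([0.6341, 0.0114, 0.1275]), 0.7)]
blank_center [(array([ 0.3705, -0.0407,  0.0128]), 0.87)]
gouge_center [(array([ 0.4555, -0.2379,  0.0134]), 0.69)]
pencils_center [(array([ 0.7637, -0.032 ,  0.0498]), 0.74)]
side [0.116 0.408 0.507] [ 0.181 -0.346  0.805 -0.447]
selector_grip [(array([ 0.5793, -0.112 ,  0.1547]), 0.89)]
pointer [(array([ 0.551 , -0.1145,  0.1742]), 0.69), (array([0.5233, 0.0084, 0.1333]), 0.35)]
mark_blue [(array([ 0.5587, -0.1597,  0.1171]), 0.46)]
mark_yellow []
start_top [(array([0.5234, 0.009 , 0.1365]), 0.65)]
machine []
tin_center [(array([6.340e-01, 4.000e-04, 1.289e-01]), 0.55)]
blank_center [(array([ 0.3664, -0.0443,  0.012 ]), 0.75)]
gouge_center [(array([ 0.4592, -0.2434,  0.0097]), 0.81), (array([ 0.5569, -0.1574,  0.1152]), 0.64)]
pencils_center [(array([ 0.7635, -0.0343,  0.0469]), 0.88)]
1.1
```

View pics/top0.png

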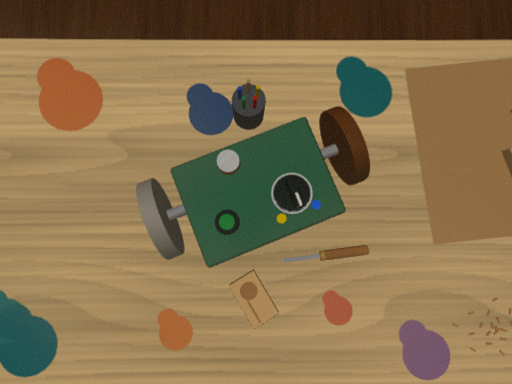

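View pics/side0.png

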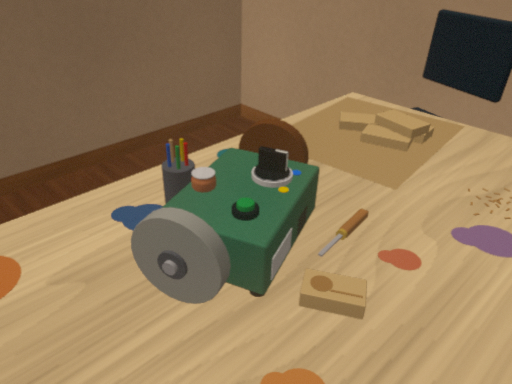

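The top picture shows the knob at (291,192), blue mark (316,204), yellow (281,218), start button (227,222) and tin (228,161). The side picture agrees. Next I refine the axis from the two marks and check that a wrist turn is reachable.

```bash
cat > h.py <<'E'
from plant import r, gripper_to, inverse_kinematics, vision, models, telemetry as T
import cv2, numpy as np
from scipy.spatial.transform import Rotation as R
def quat(th):
    c,s=np.cos(th),np.sin(th)
    return R.from_matrix(np.array([[c,s,0],[s,-c,0],[0,0,-1.]])).as_quat(scalar_first=True)
def ground(px,cam,z):
    k=vision.get_calibration(cam)
    K=np.array([[k["fx"],0,k["cx"]],[0,k["fy"],k["cy"]],[0,0,1]])
    n=cv2.undistortPoints(np.array([[px]],float),K,np.array(k["D"]))[0,0]
    d=R.from_quat(k["orientation"],scalar_first=True).apply([*n,1]); p=np.array(k["position"])
    return p+d*(z-p[2])/d[2]
def blob(im,lo,hi,c,rad):
    m=cv2.inRange(cv2.cvtColor(im,cv2.COLOR_RGB2HSV),lo,hi)
    w=np.zeros_like(m); cv2.circle(w,c,rad,255,-1); ys,xs=np.nonzero(m&w)
    return (xs.mean(),ys.mean()),len(xs)
E
python3 - <<'E'
from h import *
C={}
for cam,b,y,g in (("top",(316,204),(281,218),(227,222)),("side",(297,173),(284,190),(245,205))):
    im=cv2.imread(f"pics/{cam}0.png")[:,:,::-1].copy()
    B,nb=blob(im,(100,120,90),(130,255,255),b,12); Y,ny=blob(im,(18,140,120),(35,255,255),y,10); G,ng=blob(im,(50,180,110),(75,255,255),g,14)
    B,Y=ground(B,cam,.116)[:2],ground(Y,cam,.116)[:2]
    m=(B+Y)/2; d=(B-Y)/np.linalg.norm(B-Y); s=np.array([d[1],-d[0]])  # start dir: blue is anticlockwise of it
    print(cam,nb,ny,ng,"B",B,"Y",Y,np.linalg.norm(B-Y),"axis",m-.036*s,"yaw",np.arctan2(-s[1],-s[0]),"G",ground(G,cam,.137)[:2])
q=np.array(T.current_joints())
for o in (0,np.pi,-np.pi):
    for a in (0,.7,1.4):
        s=inverse_kinematics([.576,-.112,.19],quat(.45+o+a)); print(o,a,None if s is None else np.round(s,2))
E
```

```text
top 81 71 3 B [ 0.55597084 -0.15708097] Y [ 0.53073042 -0.09226537] 0.06955674054742536 axis [ 0.57689678 -0.11160966] yaw 0.37135166652087087 G [0.52428013 0.01271615]
side 36 55 42 B [ 0.55328    -0.15552422] Y [ 0.52830935 -0.08988343] 0.07022995648135998 axis [ 0.57444226 -0.10990382] yaw 0.36350832871062566 G [0.51981178 0.01209089]
0 0 [-0.31  0.32  1.55 -0.    1.28  0.81]
0 0.7 [-0.31  0.32  1.55 -0.    1.28  0.11]
0 1.4 [-0.31  0.32  1.55 -0.    1.28 -0.59]
3.141592653589793 0 [-0.31  0.32  1.55 -0.    1.28 -2.33]
3.141592653589793 0.7 None
3.141592653589793 1.4 [-0.31  0.32  1.55 -0.    1.28  2.55]
-3.141592653589793 0 [-0.31  0.32  1.55 -0.    1.28 -2.33]
-3.141592653589793 0.7 None
-3.141592653589793 1.4 [-0.31  0.32  1.55 -0.    1.28  2.55]
```

```bash
python3 - <<'E'
from h import *
A=[.5757,-.1108]; yaw=.367
gripper_to(.05); 
r.move_to([*A,.215],quat(yaw)); print(T.current_t())
print(r.move_l([*A,.165],vel=.06,guard=6), T.current_ee_pos(), T.current_wrist_force())
gripper_to(.008,f_grip=15); print(T.current_t(),T.current_opening(),T.current_finger_force(),T.current_wrist_force(),T.current_torque())
im=vision.snapshot("top"); cv2.imwrite("pics/g1.png",cv2.resize(im[120:260,200:380,::-1],None,fx=4,fy=4))
E
```

```text
4.4167
False [ 0.5760112  -0.11094789  0.16533272] [-0.62097985 -0.42915107  0.04033662]
6.05 0.013996403934241324 14.994858205318451 [-0.01478069 -2.17846003 -0.18840728] [-0.45528702  0.02356742 -0.02434604]
```

```bash
python3 - <<'E'
from h import *
im=cv2.imread("pics/top0.png"); 
print(models.mark_of("selector_grip","side")[:1])
im=vision.snapshot("side"); cv2.imwrite("pics/g1s.png",cv2.resize(im[80:260,180:380,::-1],None,fx=3,fy=3))
E
```

```text
[{'at': [0.5793, -0.112, 0.1547], 'score': 0.89}]
```

View pics/g1s.png

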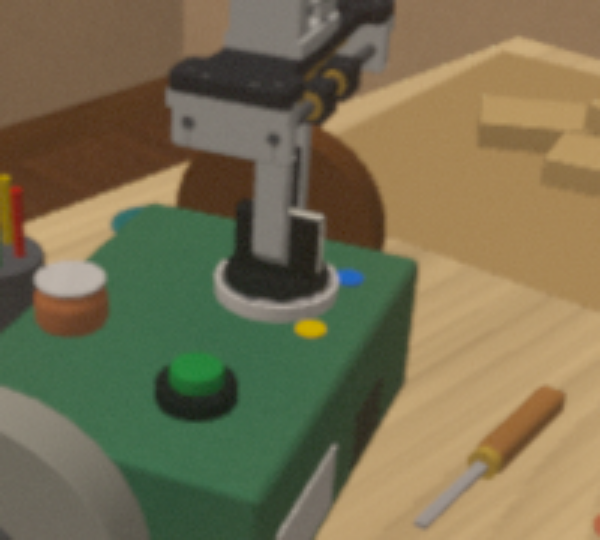

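The crop shows the fingers straddling the bar at about its middle (270,230), and the opening reads 14.0 mm, so the grip is good. Now I lift and turn just short of the search zone.

```bash
python3 - <<'E'
from h import *
A=[.5757,-.1108]; yaw=.367
gripper_to(.008,f_grip=40); 
f=lambda s:print(s,round(T.current_t(),2),np.round(T.current_ee_pos(),4),np.round(T.current_wrist_force(),2),np.round(T.current_torque(),2),round(T.current_opening(),4))
f("grip"); r.move_l([*A,.169],vel=.03,guard=20); f("4")
print(r.move_l([*A,.1760],vel=.03,guard=20)); f("11")
r.hold(.15)
for a in (.2,.4):
    r.move_l([*A,.1760],rot=quat(yaw+a)); f(a)
E
```

```text
grip 6.42 [ 0.5761 -0.1115  0.1652] [ 1.16 -4.67 -0.11] [-0.88 -0.08  0.06] 0.0137
4 6.7 [ 0.576  -0.1115  0.1679] [ 2.81 -4.58 -7.49] [-1.11 -0.49 -0.02] 0.0136
False
11 7.08 [ 0.576  -0.1115  0.1744] [ 3.63 -6.56 -8.99] [-1.09 -0.66 -0.02] 0.0139
0.2 7.58 [ 0.5761 -0.1115  0.1742] [ 4.11 -5.13 -8.51] [-1.16 -0.63  0.02] 0.0137
0.4 7.93 [ 0.5761 -0.1115  0.1742] [ 5.27 -5.66 -9.66] [-1.09 -0.67  0.03] 0.0138
```

```bash
python3 - <<'E'
from h import *
A=[.5757,-.1108]; yaw=.367
f=lambda s:print(s,round(T.current_t(),2),np.round(T.current_ee_pos(),4),np.round(T.current_wrist_force(),2),round(T.current_torque()[2],2),flush=True)
r.move_l([*A,.1768],rot=quat(yaw+.6)); r.move_l([*A,.1768],rot=quat(yaw+.84)); f("start")
for a in np.arange(.84,1.40,.05):
    r.move_l([*A,.1768],rot=quat(yaw+a)); 
    if abs(T.current_torque()[2])>.3: f("torque!"); break
    g=r.move_l([*A,.1725],vel=.015,guard=6); f((round(a,2),g))
    if not g and T.current_ee_pos()[2]<.1722: print("in"); break
    r.move_l([*A,.1768],vel=.03)
E
```

```text
start 8.68 [ 0.5761 -0.1116  0.175 ] [ 4.38 -4.5  -9.35] 0.05
(np.float64(0.84), True) 9.2 [ 0.5762 -0.1116  0.1725] [0.23 1.06 3.04] -0.02
(np.float64(0.89), True) 10.07 [ 0.5762 -0.1117  0.1709] [ 2.42  0.54 -4.89] 0.26
(np.float64(0.94), False) 11.09 [ 0.5761 -0.1116  0.1718] [ 3.99 -4.02 -7.15] 0.01
in
```

```bash
python3 - <<'E'
from h import *
A=[.5757,-.1108]; yaw=.367
f=lambda s:print(s,round(T.current_t(),2),np.round(T.current_ee_pos(),4),np.round(T.current_wrist_force(),2),round(T.current_torque()[2],2),flush=True)
for z in (.170,.168,.1665):
    g=r.move_l([*A,z],vel=.015,guard=5); f((z,g))
    if g: break
E
```

```text
(0.17, False) 11.41 [ 0.5761 -0.1116  0.1695] [ 3.36 -4.   -8.22] -0.02
(0.168, False) 11.69 [ 0.5761 -0.1116  0.1677] [ 2.85 -4.69 -6.7 ] -0.02
(0.1665, False) 11.94 [ 0.5761 -0.1116  0.1662] [ 3.42 -3.6  -6.45] 0.06
```

```bash
python3 - <<'E'
from h import *
A=[.5757,-.1108]
gripper_to(.012,f_grip=3); print(T.current_wrist_force())
gripper_to(.04); print(T.current_t(),T.current_wrist_force())
r.move_l([*A,.24],vel=.12)
r.move_to([.45,.12,.26],quat(.367))
for c in ("top","side"):
    im=vision.snapshot(c); cv2.imwrite(f"pics/{c}2.png",cv2.resize(im[110:270,170:380,::-1],None,fx=3,fy=3))
    for n in ("selector_grip","pointer","mark_blue","start_top"): print(c,n,[(np.round(d["at"],4),round(d["score"],2)) for d in models.mark_of(n,c)[:1]])
print(T.current_t())
E
```

```text
[ 2.95179521 -2.83426321 -3.85264636]
12.7583 [ 0.12545066  0.37366652 -0.43265284]
top selector_grip [(array([ 0.5749, -0.1091,  0.1475]), 0.76)]
top pointer [(array([ 0.5712, -0.1367,  0.1711]), 0.65)]
top mark_blue [(array([ 0.5564, -0.1562,  0.115 ]), 0.52)]
top start_top [(array([0.5224, 0.0049, 0.1389]), 0.69)]
side selector_grip [(array([ 0.5743, -0.1118,  0.1537]), 0.78)]
side pointer [(array([ 0.5696, -0.1308,  0.1733]), 0.97)]
side mark_blue [(array([ 0.5569, -0.1571,  0.1184]), 0.62)]
side start_top []
15.2583
```

View pics/side2.png

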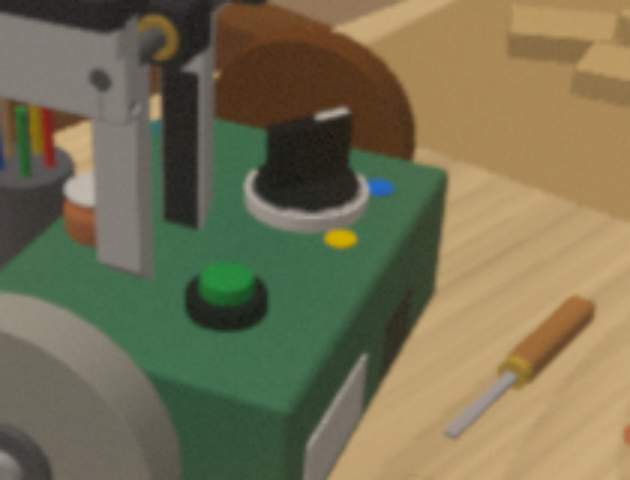

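View pics/top2.png

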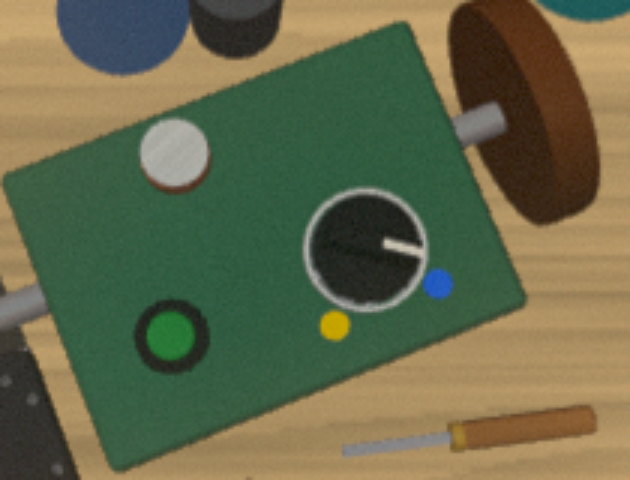

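Both pictures show the white stripe turned past the blue disc: stripe tip at (420,252), disc at (438,284) in the top crop. A light touch on the knob's top will confirm it is seated, and then I press the button.

```bash
python3 - <<'E'
from h import *
for c,p in (("top",(227,221.7)),): G=ground(p,c,.137); print(G)
A=[.5757,-.1108]
gripper_to(.0,f_grip=10)
r.move_to([*A,.23],quat(.367)); r.move_l([*A,.211],vel=.1)
g=r.move_l([*A,.198],vel=.015,guard=3); z=T.current_ee_pos()[2]; print("touch",g,z-.025,T.current_t())
r.move_l([*A,.23],vel=.1)
if z-.025>.1785: raise SystemExit("not seated?")
B=[.523,.009]
r.move_to([*B,.20],quat(.367)); r.move_l([*B,.170],vel=.1); print(T.current_wrist_force())
g=r.move_l([*B,.150],vel=.015,guard=2); print(g,T.current_ee_pos(),T.current_wrist_force())
g=r.move_l([*B,.145],vel=.02,guard=12); print(g,T.current_ee_pos(),T.current_wrist_force(),T.current_t())
E
```

```text
[0.52416946 0.0067611  0.137     ]
touch False 0.17309443826186618 18.3917
[0.36860681 0.55835985 0.16681184]
True [0.52301438 0.00907481 0.1597339 ] [1.05166222 0.07587543 2.73100507]
True [0.52304529 0.00905696 0.1562704 ] [-1.49112072  0.28123094  4.99235817] 21.0667
```

```bash
python3 - <<'E'
from h import *
B=[.523,.009]
for z in (.155,.153,.151):
    g=r.move_l([*B,z],vel=.02,guard=15); r.hold(.1); F=T.current_wrist_force(); print(z,g,T.current_ee_pos()[2],F[2])
    if F[2]>12: break
r.hold(.1)
r.move_l([*B,.21],vel=.08); r.move_to([.40,.2,.27],quat(.367)); r.hold(.3)
ims=[]
for c in ("top","side"):
    im=vision.snapshot(c); ims.append(cv2.resize(im[110:270,170:380,::-1],None,fx=1.9,fy=1.9))
    for n in ("pointer","mark_blue","start_top","tin_center"): print(c,n,[(np.round(d["at"],4),round(d["score"],2)) for d in models.mark_of(n,c)[:1]])
cv2.imwrite("pics/end.png",np.hstack(ims)); print(T.current_t(),T.current_wrist_force())
E
```

```text
0.155 False 0.15614621862362252 9.369950791957965
0.153 False 0.15592332620563468 20.21169379510843
top pointer [(array([0.6313, 0.0088, 0.1271]), 0.65)]
top mark_blue [(array([ 0.5571, -0.1563,  0.115 ]), 0.41)]
top start_top [(array([0.5243, 0.0072, 0.1369]), 0.66)]
top tin_center [(array([0.6336, 0.0105, 0.1276]), 0.67)]
side pointer [(array([ 0.5669, -0.1343,  0.1739]), 0.65)]
side mark_blue [(array([ 0.5556, -0.1572,  0.1156]), 0.58)]
side start_top [(array([0.5215, 0.0091, 0.1355]), 0.67)]
side tin_center [(array([0.6329, 0.0056, 0.1282]), 0.66)]
24.4667 [ 0.30725728 -0.16319096  0.58451153]
```

View pics/end.png

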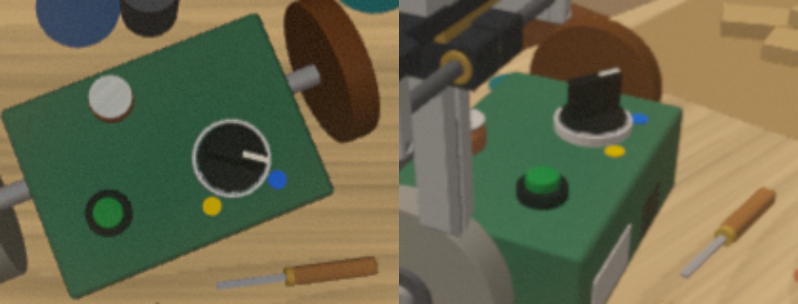

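```bash
python3 - <<'E'
from h import *
print(T.current_opening(), r.nose_length)
A=[.5757,-.1108]
r.move_to([*A,.23],quat(.367)); r.move_l([*A,.206],vel=.1)
g=r.move_l([*A,.1975],vel=.01,guard=3); print(g,T.current_ee_pos(),T.current_wrist_force())
if not g: g=r.move_l([*A,.1955],vel=.01,guard=3); print(g,T.current_ee_pos(),T.current_wrist_force())
r.move_l([*A,.24],vel=.1); r.move_to([.40,.2,.27],quat(.367)); print(T.current_t())
E
```

```text
0.0007367799216782022 0.025
False [ 0.57574563 -0.11081135  0.19752793] [-0.53850265  0.73652336 -0.23766395]
True [ 0.5759437  -0.11087641  0.19622011] [-4.93161674e-01  1.30163657e-03  4.96697897e+00]
29.3917
```

```bash
python3 -c "
from h import *
r.hold(.3); print(r.sign_off())"
```

```text
the job is handed in; nothing more can be done
None
```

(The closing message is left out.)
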